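# Fold back the lid of a food warmer

### The job

One of the two food warmers has the blue front half of its lid standing ajar: push that half right over its hinge with the fingertips and lay it down gently, without slamming it, so that it lies flat on the grey half and the pan is open to be filled. Only push it, do not grip it between the fingers or force it; leave the other warmer's lid shut and everything else on the table where it stands.

Things in the scene. Friction and masses are not known exactly. Their poses are not given: they have to be found in the camera images.
- warmer_a: the warmer with the lid ajar, on the left or right: steel box 300 (x) x 196 (y) mm with an open pan, fixed on screw feet that raise it by 0 to 30 mm. Origin under the lid's spine (mid-box), z up; yaw within 0.6 rad. Its -x side, towards the robot, has a black knob (16 mm proud, 50 mm up). The grey fixed lid half covers its +x half, 4 to 132 mm from the spine, top face 104 mm above the origin
- lid_a (a joint): angle (rad) of the blue folding half of warmer_a's lid: 0 shut, pi/2 upright, pi (its stop) flat on the grey half. Starts at 0.5 to 1.1. The hinge is stiff (friction about 0.12 N m, more than the leaf's weight makes), so the leaf stays where it is left, also past upright: it must be pushed all the way down. The leaf weighs 60 to 130 g
- lid_a_spine (a point): point on that lid's hinge axis, mid-width, 104 to 134 mm above the table (the feet differ). Axes turn with the leaf: y along the spine, -x from the spine to the free edge, z out of the face that is on top when shut. The leaf is a rigid plate 4 mm thick (z -4 to 0 mm), 172 mm wide along y, reaching 139 mm from the spine
- lid_a_edge (a point): middle of the free edge of that leaf, 139 mm from the spine, half-way through its thickness; the edge is a round bead 8 mm thick.
- warmer_b: the other warmer, same make, lid shut; to be left alone. Same origin and axes as warmer_a.
- lid_b (a joint): angle of the blue half lid of warmer_b; 0 shut, must stay so.
- jar: green glass jar with yellow cap, 84 mm across, 125 mm high, bystander; origin at the centre of its foot
- sauce: black sauce bottle with red cap, 66 mm across, 200 mm high, bystander; origin at the centre of its foot
- can: yellow food can, 75 mm across, 110 mm high, bystander; origin at the centre of its foot
- mug: white mug, 80 mm across, 90 mm high, bystander; origin at the centre of its foot
- shaker: metal shaker, 44 mm across, 85 mm high, between the robot and the warmers, bystander; origin at the centre of its foot
- tubs: stack of white tubs, 116 mm across, 105 mm high, bystander beyond the warmers; origin at the centre of its foot
- spoon: spoon lying on the table, bystander; origin under its middle

How it is judged:
By the outcome, as a careful person would: the job done as asked, in the order asked, and still so for the second after the job is handed in, with the robot touching nothing.
It also fails if it takes over 43 s, if anything falls off the work surface, if the arm or the gripper's body presses on something with over 40 N, if the wrist force passes 120 N, or if a joint passes its speed limit or range.

### The arm

A 6-joint arm with a two-finger parallel gripper is mounted at the origin on the work surface. World frame = base frame: x ahead of the robot, y to its left, z up, the work surface at z = 0. Lengths are in m, angles in degrees, forces in N, time in s.
With the tool pointing down it reaches from about 0.35 to 0.875 m from the base axis. Payload 4.2 kg.
Tool frame: the origin (TCP) lies midway between the tips of the shut fingers; the grasp point (between the pads) lies 19 mm behind it; y points along the fingers, x is the direction in which the jaws open and shut, and the axes are right-handed (so a half turn about y gives the same grasp; the last joint's range is limited). The gripper opens to 87 mm and grips with 3 to 60 N. Pads are 19 mm wide; open, the fingers measure 117 mm over their backs; the gripper's body (75 mm by 190 mm) begins 51 mm behind the grasp point.
Start: joints at [-51.303, 22.042, 0.453, 0, -68.411, -14.817], TCP at [0.253, -0.571, 0.223] pointing down, gripper open.
Joint ranges: [-179.83, 179.83], [-69.29, 118.12], [-61.27, 80.66], [-181.25, 117.63], [-171.15, -9.14], [-177.46, 177.46]. Speed limits (degrees/s): [159.86, 159.86, 180, 180, 180, 180].

### API

Orientations are given as a 3x3 rotation matrix whose columns are the frame's x, y, z axes.
In Python, from station import * gives the robot as it stands.
- The arm moves only by the tool jog_arm, never from a script. Its argument "series" is a list of rows, each a list of 3 entries, a list of its own where there are three numbers: the shift along the tool's x, y, z in m, then the turn, a rotation vector about the tool's x, y, z in degrees, then the finger opening in m, from 0 to 0.087. A call has 1 to 10 rows; each row shifts and turns the commanded pose from where the row before left it, along the tool's axes as they then stand; what a row does not reach is not made up. A row lasts 1/8 s, in which the tool goes at most 62.5 mm and 10.7 degrees, less where a joint would pass 70% of its speed; a pose out of reach is approached as far as the arm can. A call is refused whole if a number of a shift passes 0.0625 or a number of a turn 10.7, either way. A call with a gripper value outside its range is refused whole. The fingers move at their own pace and stop on an object; the grip force is fixed at half the most. Time passes only in rows, so rows that do not move let the fingers close. It gives the time, the measured TCP pose, the force and the opening at its end, in the units of the state.
- sense(): the state, without advancing time (a new reading comes with each control period).
- capture(name): name is "scene" or "top" or "wrist"; returns the picture (384x512x3 uint8, red, green, blue); there is no depth.
- camera_info(name): a dict with "fx", "fy", "cx", "cy" (pixels), "k1" (the pictures are not rectified: a ray, as slopes to the right and down, at radius r is drawn at 1 + k1 r^2 times it, then the intrinsics apply), "rvec" (rotation vector, rad) and "tvec" (3), from world to camera coordinates, as OpenCV has them. Camera axes: x right, y down, z forward; pixel columns grow to the right and rows downward; lengths in m; the calibration is good to about 2 mm. A picture is of the moment at which its call begins: read the wrist's pose just before it. camera_info takes no time and is no camera call; for the wrist camera it gives the pose at the moment of the call.
- finish_job(): hands the job in, once; it reports no verdict.
The state is a dict: "time_s": time; "joints": joint angles; "joint_velocities": joint speeds; "effort": joint torques, N m; "tcp_pos": TCP position; "ee_rot": TCP orientation; "wrist_force": force on the tool from outside, world axes, zero at the start; "moment": the same for the moment, N m; "gripper_width": opening from 0.0 (shut) to 1.0 (fully open).
Only numpy, scipy, OpenCV 4.12 (cv2) and the standard library are available. Lean on these libraries where they do the work, as an engineer would, in place of code of your own. Each camera call takes 0.05 s, during which the arm holds its last target. There are 200 camera calls.

## Working session

There is one attempt and no reset: what is moved stays moved. The work goes in short steps, Python scripts to look and compute and a tool call to move; the robot and the scene stay as the last step left them, time stands still between calls to the robot, and variables do not carry over. Pictures are saved under pics/ and viewed, about 8 in all and at most 12, crops included, and the job is handed in when it is done.

Besides the shell and the picture viewer there is one more tool, called by a JSON object that holds its "fn" and its "kwargs", one argument or row to a line. jog_arm: Moves the arm, as the interface text tells. Its arguments: {"type":"object","properties":{"series":{"type":"array","items":{"type":"array"}}},"required":["series"]}

```bash
ls; mkdir -p pics; python3 - <<'E'
from station import *
import cv2
for n in("scene","top"):
    cv2.imwrite(f"pics/{n}0.png",capture(n)[:,:,::-1]); print(n,camera_info(n))
print(sense())
E
```

```text
pics
scene {'fx': 434.1852232220601, 'fy': 434.1852232220601, 'cx': 258.9010510936893, 'cy': 190.8885318531177, 'k1': 0.022360691000935063, 'rvec': array([ 1.25941839,  2.09677721, -1.04075796]), 'tvec': array([ 0.27797234, -0.19936137,  1.77081641])}
top {'fx': 410.68304132366734, 'fy': 410.68304132366734, 'cx': 251.9347116333423, 'cy': 193.7703035730779, 'k1': -0.0035271671385468063, 'rvec': array([ 2.12076657, -2.09864451,  0.22071103]), 'tvec': array([-0.01352946,  0.58358985,  1.34033088])}
{'time_s': 0.1, 'joints': array([-5.13022496e+01,  2.20886409e+01,  3.88581212e-01, -2.30006589e-02,
       -6.84132585e+01, -1.48173241e+01]), 'joint_velocities': array([ 0.04470976, -0.18104408,  0.28199777,  0.1181744 , -0.04947362,
       -0.01129616]), 'effort': array([-8.28324719e-04, -3.91690850e+01,  1.87934768e+01,  4.23194960e+00,
        1.34108495e-02, -6.85460554e-05]), 'tcp_pos': array([ 0.25281524, -0.5710007 ,  0.22155757]), 'ee_rot': array([[-4.04692892e-01, -9.45181889e-04, -9.14452169e-01],
       [ 9.14450454e-01,  1.77692197e-03, -4.04693970e-01],
       [ 2.00741956e-03, -9.99997975e-01,  1.45214319e-04]]), 'wrist_force': array([ 0.46023513, -0.02289789, -0.23730812]), 'moment': array([-0.04909804,  0.04296866, -0.04708127]), 'gripper_width': 1.002957358082632}
```

View pics/scene0.png

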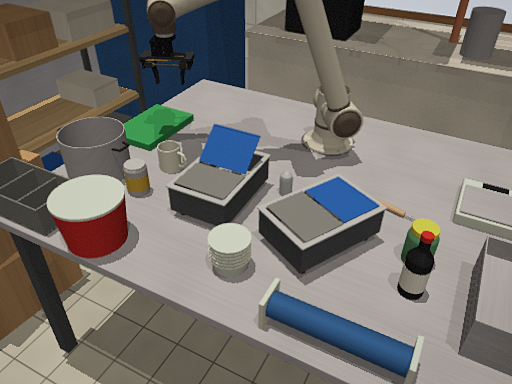

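View pics/top0.png

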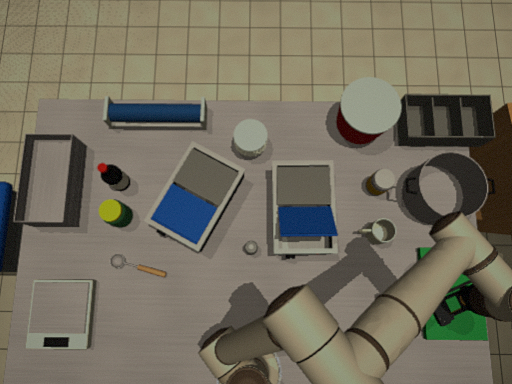

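The ajar lid is on the right warmer (top picture, centred near 306,207; leaf edge near 306,236). In the scene picture the leaf stands up around (230,148). I'll zoom in to pick out the corners.

```bash
python3 - <<'E'
import cv2,numpy as np
a=cv2.imread("pics/top0.png")[150:270,260:350]
b=cv2.imread("pics/scene0.png")[115:230,160:280]
a=cv2.resize(a,None,fx=5,fy=5,interpolation=cv2.INTER_CUBIC)[:575]
b=cv2.resize(b,None,fx=5,fy=5,interpolation=cv2.INTER_CUBIC)
b=cv2.resize(b,(350*600//575,350)) if 0 else b
cv2.imwrite("pics/c1.png",a);cv2.imwrite("pics/c2.png",b)
E
```

```text
(no output)
```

View pics/c1.png

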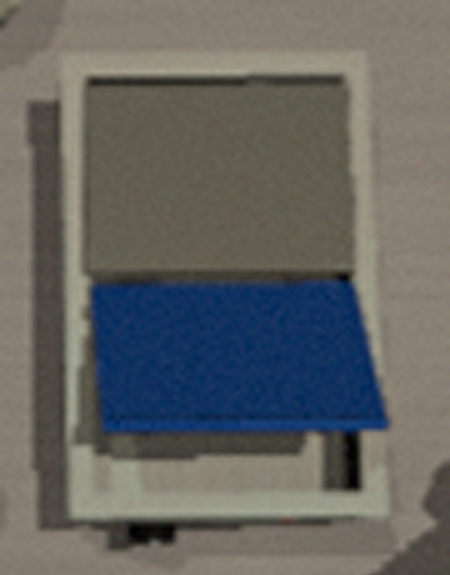

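View pics/c2.png

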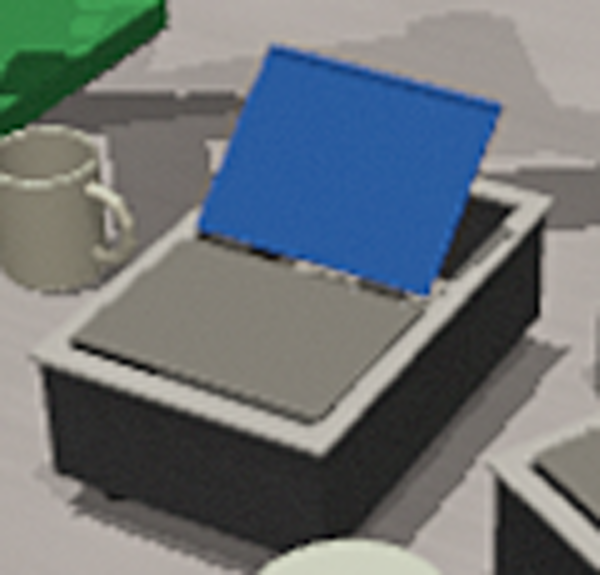

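Corners picked. Top crop: grey half (85,80),(348,80),(352,275),(87,275), and leaf edge (103,430)–(388,428). Scene crop: leaf edge (272,45)–(502,105), grey front edge (72,345)–(315,418). Next I'll fit the pose.

```bash
cat >h.py <<'E'
import numpy as np,cv2
from scipy.optimize import least_squares
def proj(ci,P):
    R=cv2.Rodrigues(ci["rvec"])[0]; q=np.asarray(P)@R.T+ci["tvec"]; s=q[:,:2]/q[:,2:]
    s=s*(1+ci["k1"]*(s**2).sum(1,keepdims=True)); return s*[ci["fx"],ci["fy"]]+[ci["cx"],ci["cy"]]
def pts(p):
    x,y,yaw,h,a,rz=p
    L=lambda d,w,z=0.:[-d*np.cos(a)-z*-np.sin(a),w,.104+d*np.sin(a)+z*np.cos(a)]
    # leaf: dir -x at a=0, up for a>0 ; outward normal (sin a,0,cos a)
    W=.086
    B=[[.132,W,.104],[.132,-W,.104],[.004,-W,.104],[.004,W,.104],
       L(.141,W,-.002),L(.141,-W,-.002),
       [.15,.098,rz],[.15,-.098,rz],[-.15,-.098,rz],[-.15,.098,rz]]
    c,s=np.cos(yaw),np.sin(yaw)
    return np.array(B)@np.array([[c,-s,0],[s,c,0],[0,0,1]]).T+[x,y,h]
E
python3 - <<'E'
from station import *
from h import *
t=np.array([[85,80],[348,80],[352,275],[87,275],[103,430],[388,428],[63,52],[367,52],[388,518],[68,520]])/5+[259.6,149.6]
s=np.array([[315,418],[72,345],[0,0],[425,312],[502,105],[272,45],[322,455],[38,358],[0,0],[552,200]])/5+[159.6,114.6]
ws=np.array([1,1,0,1,1,1,1,1,0,1.])
ct,cs=camera_info("top"),camera_info("scene")
def f(p):
    P=pts(p); return np.r_[(proj(ct,P)-t).ravel(),((proj(cs,P)-s)*ws[:,None]).ravel()]
r=least_squares(f,[.6,-.15,0,.015,.8,.1],loss="soft_l1")
print(r.x,np.degrees(r.x[4])); print(f(r.x).reshape(-1,2).round(1)); print(pts(r.x)[4:6].round(3))
# neighbours (top, ground-ish z) rough
def ray(ci,uv,z):
    g=least_squares(lambda q:(proj(ci,[[q[0],q[1],z]])-uv).ravel(),[.5,0]); return g.x.round(3)
for n,uv,z in[("mug",(383,231),.09),("shaker",(251,247),.085),("can",(381,182),.11),("tubs",(251,138),.105)]: print(n,ray(ct,uv,z))
E
```

```text
[ 0.53342503 -0.17515961  0.01601731  0.01855     0.71921178  0.10162375] 41.20779942220595
[[-0.4  0.8]
 [-1.   0.5]
 [-0.  -0.4]
 [-0.  -0.1]
 [-0.8  0.1]
 [ 0.1  0.2]
 [ 0.3  1.4]
 [-1.5  1.1]
 [-1.4 -1.2]
 [ 0.8 -1.2]
 [ 0.3  1.1]
 [-0.4 -0.6]
 [ 0.   0. ]
 [-0.8 -0. ]
 [ 0.4 -0.2]
 [-0.3 -0.5]
 [-0.7 -1. ]
 [-0.3 -0.5]
 [ 0.   0. ]
 [-1.3  0.7]]
[[ 0.425 -0.091  0.214]
 [ 0.427 -0.263  0.214]]
mug [ 0.457 -0.439]
shaker [ 0.401 -0.006]
can [ 0.618 -0.435]
tubs [ 0.769 -0.002]
```

{"fn": "jog_arm", "kwargs": {
  "series": [
    [[0, 0, 0], [0, 7.65, 0], 0],
    [[0, 0, 0], [0, 7.65, 0], 0],
    [[0, 0, 0], [0, 7.65, 0], 0],
    [[0.056, 0, -0.02], [0, 0, 0], 0],
    [[0.056, 0, -0.02], [0, 0, 0], 0],
    [[0.056, 0.005, -0.02], [0, 0, 0], 0],
    [[0.056, 0.005, -0.02], [0, 0, 0], 0],
    [[0.056, 0.005, -0.02], [0, 0, 0], 0],
    [[0.056, 0.005, -0.02], [0, 0, 0], 0],
    [[0.056, 0.01, -0.02], [0, 0, 0], 0]
  ]
}}

```text
time_s: 1.35
tcp_pos: [0.387, -0.1754, 0.1926]
ee_rot: [[-0.016, 0.001, -1.0], [1.0, -0.0, -0.016], [-0.0, -1.0, -0.001]]
wrist_force: [1.0, -0.7, -0.8]
gripper_width: 0.019
```

```bash
python3 - <<'E'
import numpy as np
S=np.array([.5334,.1225]); hf=.0095
for A in range(40,181,10):
    a=np.radians(A)
    n=np.array([-np.sin(a),-np.cos(a)]); u=np.array([-np.cos(a),np.sin(a)])
    if A<90:
        e=S+.139*u-.002*-n; x=e[0]-.004-hf; z=max(.19,e[1]-.029)
    else:
        c=S+.11*u+.004*n; x=c[0]-hf; z=c[1]
    print(A,round(x,4),round(z,4))
E
```

```text
40 0.4121 0.19
50 0.429 0.1987
60 0.4487 0.2129
70 0.4705 0.2234
80 0.4938 0.23
90 0.5199 0.2325
100 0.5391 0.2315
110 0.5578 0.2272
120 0.5754 0.2198
130 0.5915 0.2093
140 0.6056 0.1963
150 0.6172 0.181
160 0.6259 0.1639
170 0.6315 0.1455
180 0.6339 0.1265
```

{"fn": "jog_arm", "kwargs": {
  "series": [
    [[0, 0, -0.01], [0, 0, 0], 0],
    [[0, 0, -0.01], [0, 0, 0], 0],
    [[0, -0.002, -0.006], [0, 0, 0], 0],
    [[0, -0.002, -0.005], [0, 0, 0], 0],
    [[0, -0.002, -0.005], [0, 0, 0], 0],
    [[0, -0.003, -0.006], [0, 0, 0], 0],
    [[0, -0.004, -0.006], [0, 0, 0], 0],
    [[0, -0.004, -0.006], [0, 0, 0], 0],
    [[0, -0.004, -0.007], [0, 0, 0], 0],
    [[0, 0, 0], [0, 0, 0], 0]
  ]
}}

```text
time_s: 2.6
tcp_pos: [0.4481, -0.1772, 0.2139]
ee_rot: [[-0.014, 0.001, -1.0], [1.0, -0.0, -0.014], [-0.0, -1.0, -0.001]]
wrist_force: [-0.9, -0.3, 1.4]
gripper_width: 0.003
```

```bash
python3 - <<'E'
from station import *
import cv2
cv2.imwrite("pics/s1.png",cv2.resize(capture("scene")[90:240,130:330,::-1],None,fx=3.5,fy=3.5))
print(sense()["wrist_force"],sense()["moment"])
E
```

```text
[-0.26300537 -0.4054484   0.44340351] [-0.05358525  0.0822685  -0.06145064]
```

View pics/s1.png

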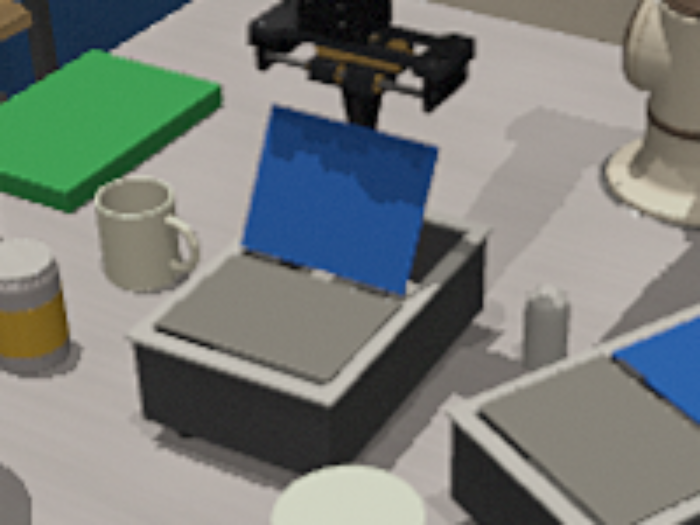

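The leaf has risen to about 60° with the shut fingertips behind its edge (near 360,115). I'll keep going to upright.

{"fn": "jog_arm", "kwargs": {
  "series": [
    [[0, -0.004, -0.007], [0, 0, 0], 0],
    [[0, -0.004, -0.007], [0, 0, 0], 0],
    [[0, -0.003, -0.007], [0, 0, 0], 0],
    [[0, -0.002, -0.007], [0, 0, 0], 0],
    [[0, -0.002, -0.008], [0, 0, 0], 0],
    [[0, -0.002, -0.008], [0, 0, 0], 0],
    [[0, -0.001, -0.008], [0, 0, 0], 0],
    [[0, -0.001, -0.008], [0, 0, 0], 0],
    [[0, 0, -0.006], [0, 0, 0], 0],
    [[0, 0, -0.006], [0, 0, 0], 0]
  ]
}}

```text
time_s: 3.9
tcp_pos: [0.52, -0.1751, 0.2324]
ee_rot: [[-0.016, -0.0, -1.0], [1.0, 0.0, -0.016], [0.0, -1.0, 0.0]]
wrist_force: [-0.4, -0.4, 0.6]
gripper_width: 0.003
```

{"fn": "jog_arm", "kwargs": {
  "series": [
    [[0, 0, -0.006], [0, 0, 0], 0],
    [[0, 0, -0.006], [0, 0, 0], 0],
    [[0, 0.001, -0.006], [0, 0, 0], 0],
    [[0, 0.001, -0.006], [0, 0, 0], 0],
    [[0, 0.001, -0.006], [0, 0, 0], 0],
    [[0, 0.002, -0.006], [0, 0, 0], 0],
    [[0, 0.002, -0.006], [0, 0, 0], 0],
    [[0, 0.003, -0.006], [0, 0, 0], 0],
    [[0, 0.003, -0.006], [0, 0, 0], 0],
    [[0, 0, 0], [0, 0, 0], 0]
  ]
}}

```text
time_s: 5.15
tcp_pos: [0.5743, -0.1742, 0.2192]
ee_rot: [[-0.016, 0.0, -1.0], [1.0, -0.0, -0.016], [-0.0, -1.0, -0.0]]
wrist_force: [0.7, 0.3, -0.4]
gripper_width: 0.004
```

```bash
python3 - <<'E'
from station import *
import cv2
cv2.imwrite("pics/s2.png",cv2.resize(capture("scene")[90:240,130:330,::-1],None,fx=3.5,fy=3.5))
print(sense()["wrist_force"],sense()["tcp_pos"])
E
```

```text
[-0.14121927  0.26690036 -0.03891764] [ 0.5739994  -0.17420347  0.2193876 ]
```

View pics/s2.png

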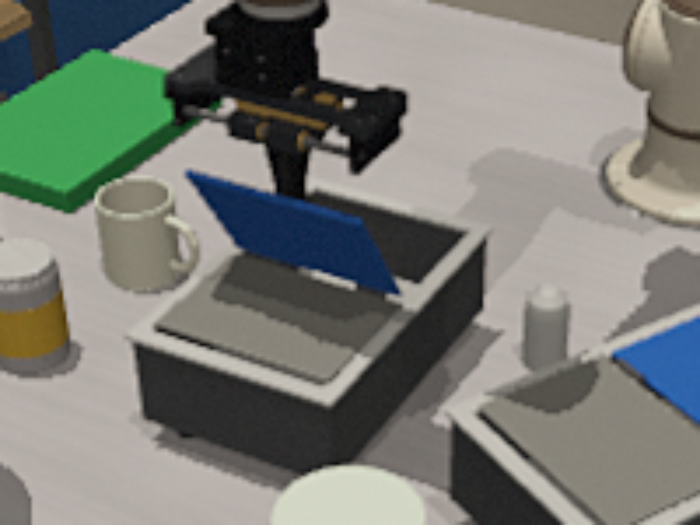

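The leaf is past upright, at about 120° (its edge runs from 190,175 to 360,220), and the fingertips are on its pan-side face. I'll follow the arc down and slow toward the stop.

{"fn": "jog_arm", "kwargs": {
  "series": [
    [[0, 0.003, -0.006], [0, 0, 0], 0],
    [[0, 0.003, -0.006], [0, 0, 0], 0],
    [[0, 0.004, -0.005], [0, 0, 0], 0],
    [[0, 0.004, -0.005], [0, 0, 0], 0],
    [[0, 0.004, -0.005], [0, 0, 0], 0],
    [[0, 0.005, -0.005], [0, 0, 0], 0],
    [[0, 0.005, -0.004], [0, 0, 0], 0],
    [[0, 0.005, -0.004], [0, 0, 0], 0],
    [[0, 0.005, -0.003], [0, 0, 0], 0],
    [[0, 0.005, -0.003], [0, 0, 0], 0]
  ]
}}

```text
time_s: 6.45
tcp_pos: [0.6199, -0.1735, 0.1763]
ee_rot: [[-0.016, 0.0, -1.0], [1.0, -0.0, -0.016], [-0.0, -1.0, -0.0]]
wrist_force: [-0.6, -0.4, 0.9]
gripper_width: 0.003
```

{"fn": "jog_arm", "kwargs": {
  "series": [
    [[0, 0.004, -0.002], [0, 0, 0], 0],
    [[0, 0.004, -0.002], [0, 0, 0], 0],
    [[0, 0.004, -0.002], [0, 0, 0], 0],
    [[0, 0.003, -0.001], [0, 0, 0], 0],
    [[0, 0.003, -0.001], [0, 0, 0], 0],
    [[0, 0.003, -0.001], [0, 0, 0], 0],
    [[0, 0.003, -0.001], [0, 0, 0], 0],
    [[0, 0.003, -0.001], [0, 0, 0], 0],
    [[0, 0.003, 0], [0, 0, 0], 0],
    [[0, 0.002, 0], [0, 0, 0], 0]
  ]
}}

```text
time_s: 7.7
tcp_pos: [0.6308, -0.1733, 0.1444]
ee_rot: [[-0.016, 0.0, -1.0], [1.0, -0.0, -0.016], [-0.0, -1.0, -0.0]]
wrist_force: [0.3, -1.1, 0.5]
gripper_width: 0.003
```

{"fn": "jog_arm", "kwargs": {
  "series": [
    [[0, 0.002, 0], [0, 0, 0], 0],
    [[0, 0.002, 0], [0, 0, 0], 0],
    [[0, 0.002, 0], [0, 0, 0], 0],
    [[0, 0.002, 0], [0, 0, 0], 0],
    [[0, 0.0015, 0], [0, 0, 0], 0],
    [[0, 0.0015, 0], [0, 0, 0], 0],
    [[0, 0.0015, 0], [0, 0, 0], 0],
    [[0, 0.0015, 0], [0, 0, 0], 0],
    [[0, 0.001, 0], [0, 0, 0], 0],
    [[0, 0.001, 0], [0, 0, 0], 0]
  ]
}}

```text
time_s: 8.95
tcp_pos: [0.6307, -0.1732, 0.1285]
ee_rot: [[-0.016, 0.0, -1.0], [1.0, 0.0, -0.016], [0.0, -1.0, -0.0]]
wrist_force: [1.0, 0.4, 0.5]
gripper_width: 0.005
```

{"fn": "jog_arm", "kwargs": {
  "series": [
    [[0, 0.001, 0], [0, 0, 0], 0],
    [[0, 0.001, 0], [0, 0, 0], 0],
    [[0, 0.001, 0], [0, 0, 0], 0],
    [[0, 0.0005, 0], [0, 0, 0], 0],
    [[0, 0, 0], [0, 0, 0], 0]
  ]
}}

```text
time_s: 9.57
tcp_pos: [0.6307, -0.1733, 0.127]
ee_rot: [[-0.017, 0.001, -1.0], [1.0, -0.001, -0.017], [-0.001, -1.0, -0.001]]
wrist_force: [-2.7, 2.1, 7.9]
gripper_width: 0.003
```

{"fn": "jog_arm", "kwargs": {
  "series": [
    [[0, 0.0005, 0], [0, 0, 0], 0],
    [[0, 0.0005, 0], [0, 0, 0], 0],
    [[0, 0, 0], [0, 0, 0], 0]
  ]
}}

```text
time_s: 9.95
tcp_pos: [0.6307, -0.1733, 0.1269]
ee_rot: [[-0.017, 0.001, -1.0], [1.0, -0.001, -0.017], [-0.001, -1.0, -0.001]]
wrist_force: [-3.2, 2.4, 10.3]
gripper_width: 0.003
```

The tip no longer descends and the force keeps rising, so the leaf is on its stop. Next I'll lift straight up, back away and check.

{"fn": "jog_arm", "kwargs": {
  "series": [
    [[0, -0.005, 0], [0, 0, 0], 0],
    [[0, -0.015, 0], [0, 0, 0], 0],
    [[0, -0.03, 0], [0, 0, 0], 0],
    [[0, -0.04, 0], [0, 0, 0], 0],
    [[0, -0.04, 0.03], [0, 0, 0], 0],
    [[-0.02, 0, 0.05], [0, 0, 0], 0],
    [[-0.05, 0, 0.05], [0, 0, 0], 0],
    [[-0.05, 0, 0.05], [0, 0, 0], 0],
    [[-0.05, 0, 0.05], [0, 0, 0], 0],
    [[0, 0, 0], [0, 0, 0], 0]
  ]
}}

```text
time_s: 11.2
tcp_pos: [0.4178, -0.3316, 0.2549]
ee_rot: [[-0.011, 0.0, -1.0], [1.0, -0.0, -0.011], [-0.0, -1.0, -0.0]]
wrist_force: [0.7, 0.6, 0.5]
gripper_width: 0.01
```

{"fn": "jog_arm", "kwargs": {
  "series": [
    [[-0.05, 0, 0.01], [0, 0, 0], 0],
    [[-0.05, 0, 0.01], [0, 0, 0], 0],
    [[-0.05, 0, 0], [0, 0, 0], 0],
    [[-0.05, 0, 0], [0, 0, 0], 0],
    [[0, 0, 0], [0, 0, 0], 0]
  ]
}}

```text
time_s: 11.82
tcp_pos: [0.404, -0.5318, 0.2522]
ee_rot: [[-0.014, -0.001, -1.0], [1.0, 0.001, -0.014], [0.001, -1.0, 0.001]]
wrist_force: [-0.3, 1.2, -0.1]
gripper_width: 0.006
```

```bash
python3 - <<'E'
from station import *
import cv2
from h import *
a=capture("scene")[:,:,::-1].copy();b=capture("top")[:,:,::-1].copy()
for ci,im in((camera_info("scene"),a),(camera_info("top"),b)):
    P=pts([.5334,-.1752,.016,.0186,np.pi,.1016])[4:6]; print(proj(ci,P).round(1))
A=cv2.resize(a[115:230,160:280],(600,575),interpolation=cv2.INTER_CUBIC)
cv2.imwrite("pics/f1.png",A);cv2.imwrite("pics/f2.png",b)
print(sense()["wrist_force"],sense()["tcp_pos"],sense()["time_s"])
E
```

```text
[[221.2 200.4]
 [171.8 184. ]]
[[276.2 163.6]
 [328.2 163.4]]
[-0.12255191  1.17536692 -0.47124553] [ 0.4041994  -0.52931946  0.25335788] 11.925
```

View pics/f1.png

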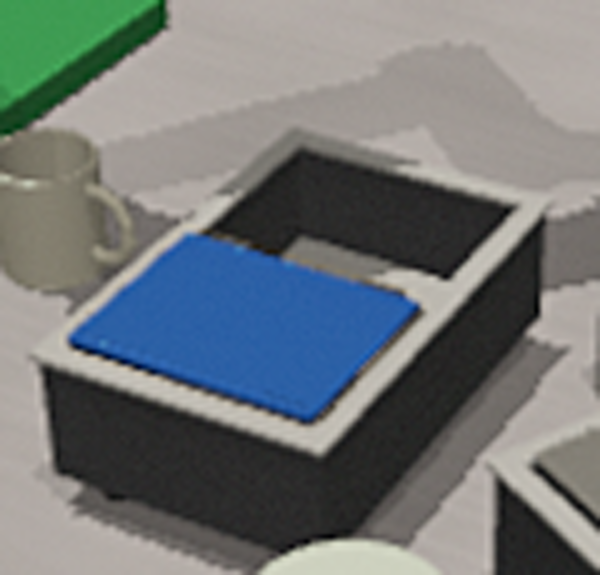

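View pics/f2.png

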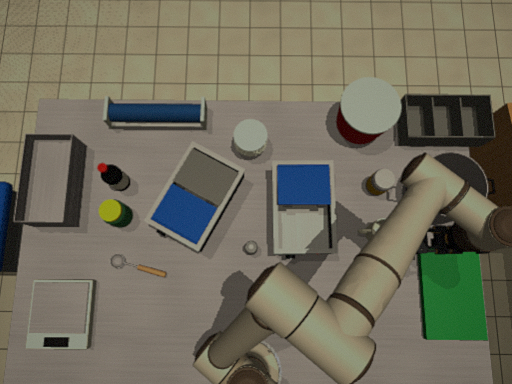

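The blue leaf lies flat over the grey half: its edge runs (72,340)–(310,420) in the crop, where the grey edge was. The pan is open, and everything else is where it was.

{"fn": "jog_arm", "kwargs": {
  "series": [
    [[0, -0.02, 0.02], [0, 0, 0], 0],
    [[0, 0, 0], [0, 0, 0], 0],
    [[0, 0, 0], [0, 0, 0], 0],
    [[0, 0, 0], [0, 0, 0], 0]
  ]
}}

```text
time_s: 12.42
tcp_pos: [0.3839, -0.5294, 0.274]
ee_rot: [[-0.017, 0.0, -1.0], [1.0, 0.0, -0.017], [0.0, -1.0, -0.0]]
wrist_force: [-0.1, -0.4, -1.0]
gripper_width: 0.007
```

```bash
python3 - <<'E'
from station import *
s=sense();print(s["wrist_force"],s["moment"],s["time_s"]);print(finish_job())
E
```

```text
[-0.08246319 -0.37959287 -0.99764434] [-0.02226602 -0.02135135 -0.01687737] 12.425
the job is handed in; nothing more can be done
None
```

The ajar lid was on the right-hand warmer. I pushed its blue half over the hinge with the shut fingertips and laid it flat on the grey half. I slowed the push near the stop, then lifted clear and handed the job in at about 12.4 s.

**On its stop:** the fingertips stopped at a height of 0.1269 m, against 0.1265 m predicted for a flat lid. The force rose to about 10 N there without any further movement.

**Final pictures:** the leaf covers the grey half and the pan is open. The other warmer's lid is still shut, and nothing looked moved by eye, though the arm hid most of the mug in the top view.

**Small disagreement:** in the scene picture the leaf's edge sat up to about 2 px from the model's prediction. My pose fit was already off by about 1 px there, so I put the mismatch down mainly to the fit.

**Robot clear:** the wrist force at the end was about 1 N, which is noise level, with the gripper touching nothing.

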